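# Bleed the air line and press the filter cover home

### The arm

A 7-joint arm with a two-finger parallel gripper is mounted at the origin on the work surface. World frame = base frame: x ahead of the robot, y to its left, z up, the work surface at z = 0. Lengths are in m, angles in rad, forces in N, time in s.
With the tool pointing down it reaches from about 0.425 to 0.875 m from the base axis. Payload 4.7 kg.
Tool frame: the origin (TCP) lies on the centre line of the jaws, within the pads' length; the fingertips stand tcp_to_tips ahead of it and the grasp point (between the pads) lies 2 mm behind it (tcp_to_tips is the distance from the TCP to the fingertips, in m); z points along the fingers, y is the line along which they close (so a half turn about z gives the same grasp; the last joint's range is limited). The gripper opens to 85 mm and grips with 20 to 120 N. Pads are 22 mm wide; open, the fingers measure 114 mm over their backs; the gripper's body (76 mm by 85 mm) begins 54 mm behind the grasp point. The pads swing forward as they close: fully open they stand 13 mm farther back than shut.
Start: joints at [1.273, 0.321, -0.07, 1.45, 0.023, 1.371, -0.057], TCP at [0.199, -0.619, 0.248] pointing down, gripper open.
Joint ranges: [-2.86, 2.86], [-0.3, 2.09], [-1.38, 1.24], [0.06, 2.45], [-1.56, 4.7], [0.09, 2.05], [-2.69, 2.69]. Speed limits (rad/s): [2.57, 2.57, 3.14, 3.14, 3.14, 3.14, 3.14].

### API

Orientations are given as a 3x3 rotation matrix whose columns are the frame's x, y, z axes.
In Python, from cell import * gives the robot as it stands. The module is installed in compiled form; this text tells all that it offers.
- The arm moves only by the shell command python3 -m handwheel 'ROWS' [FORCE]. ROWS is JSON, a list of rows, each a list of 7 numbers: the turn, a rotation vector about the tool's x, y, z scaled (see below), then the shift along the tool's x, y, z scaled (see below), then the closure, from -1 (fully open) to 1 (shut). In form: [[rx, ry, rz, x, y, z, grip], ...]. A call has 1 to 20 rows; each row is the pose to reach, as a shift and turn from the pose commanded when the call began, along the tool's axes at that moment, turning the shorter way round; what a row does not reach only later rows make up. The controller multiplies each number of a shift by 100 mm and each number of a turn by 180 degrees. A row lasts 1/8 s, in which the tool goes at most 62.5 mm and 10.7 degrees, less where a joint would pass 70% of its speed; a pose out of reach is approached as far as the arm can. A call with a number of a shift or a turn outside -1 to 1 is refused whole. A call with a gripper value outside its range is refused whole. The fingers move at their own pace and stop on an object; FORCE is the grip in N (left out, the last holds). Time passes only in rows, so rows that repeat a pose let the fingers close. It gives the time, the measured TCP pose, the force, the opening and the grip force at its end, in the units of the state.
- get_obs(): the state, without advancing time (a new reading comes with each control period).
- get_image(name): name is "side" or "top"; returns the picture (384x512x3 uint8, red, green, blue); there is no depth.
- camera_params(name): a dict with "fx", "fy", "cx", "cy" (pixels), "position" and "orientation" of the camera in the world. Camera axes: x right, y down, z forward; pixel columns grow to the right and rows downward; lengths in m; the calibration is good to about 2 mm. A picture is of the moment at which its call begins. camera_params takes no time and is no camera call.
- hand_in(): hands the job in; it is judged then, once.
The state is a dict: "time": time; "q": joint angles; "joint_vel": joint speeds; "effort": joint torques, N m; "tcp_pos": TCP position; "tcp_rot": TCP orientation; "wrist_force": force on the tool from outside, world axes, zero at the start; "wrist_torque": the same for the moment, N m; "width": finger opening in m; "finger_force": force on a finger pad.
Only numpy, scipy, OpenCV 4.12 (cv2) and the standard library are available. Lean on these libraries where they do the work, as an engineer would, in place of code of your own. Each camera call takes 0.05 s, during which the arm holds its last target. There are 200 camera calls.

### The job

First bleed the air line: squeeze the trigger of the bench-mounted blow gun all the way in, hold it for about half a second, and let it spring back out. Then turn the winged quarter-turn fastener on the air filter housing until its wing lines up with the two index ribs on the cover panel (so its foot lines up with the slot below), press the sprung panel down flush against the frame and finish while still holding it pressed down. Leave the other things on the bench where they are.

Things in the scene. Friction and masses are not known exactly. Their poses are not given: they have to be found in the camera images.
- housing: Grey painted air filter housing fixed to the bench, 160 (its x) x 200 (its y) x 112 mm high; origin at the centre of its underside, z up. A rectangular aluminium cover panel floats over its open top, and a steel wing fastener stands at the panel's centre, on the housing's vertical axis. It may stand on the left or the right of the bench, the blow gun on the other side.
- panel (a joint): Height of the aluminium cover panel (146 x 186 x 5 mm, level, guided straight up and down above the frame): 0 = up, held by springs 12 mm above home; grows as it is pressed down, 0.012 = flush home against the frame. Start to move takes about 2.5 N down, home needs about 6 N, and it springs up again when let go. While the fastener is not aligned its foot strikes the frame and the panel stops at about 0.004.
- panel_top (a point): Centre of the panel's upper face (129 mm above the bench when up, 117 mm when home); axes as the housing's. Two dark steel index ribs (30 x 6 mm, 3 mm high) lie on the panel along its y axis, 40 to 70 mm either side of the centre: they show the direction of the slot.
- fastener (a joint): Angle of the steel wing fastener about the vertical, growing counter-clockwise seen from above. 0 = aligned: wing along the housing's y axis, pointing at the two ribs. It starts crosswise at about 0.9 to 1.4 rad and is to be turned clockwise; it can overshoot to -0.5 (stop), and to 1.6 the other way. Stiff (0.05 N m), stays where it is left. The foot fits the slot within about 0.2 rad either way.
- wing_grip (a point): Point in the middle of the fastener's wing, on its axis, 34 mm above the panel's underside (29 mm above its upper face). The wing is a flat upright steel plate 44 mm long (along this point's y axis), 10 mm thick (its x) and 28 mm high, reaching 8 mm above this point and 20 mm below it; between it and the panel is a round stem 16 mm in diameter. It turns with the fastener and moves with the panel.
- blowgun: Blow gun fixed lying on its side on a steel foot bolted to the bench; origin on the bench, z up. Black handle 125 x 24 x 28 mm along its x axis, from x = -75 to +50 mm, y = -25 to -1 mm, its middle 75 mm above the bench, free beneath for x below -20 mm and with only the 8 mm thick foot plate beneath beyond that. The aluminium barrel (30 mm thick) crosses at x = 75 mm, top at 90 mm. The steel trigger lever is on the handle's +y side.
- grip_mid (a point): Point in the middle of the handle's thickness and height, opposite the place to squeeze the trigger: x = -12, y = -13, z = 75 mm in the blow gun's frame, same axes as the gun.
- trigger (a joint): Angle of the trigger lever (92 mm long, 8 mm thick, 18 mm high, 75 mm above the bench), hinged about the vertical at its end near the barrel (x = 45, y = 9 mm in the gun's frame) and running toward the handle's free end: 0 = released, standing off from the handle; 0.30 = fully squeezed, parallel to the handle, its outer face 13 mm to +y of the gun's x axis. Sprung back to 0; about 4 N to start and 7 N fully in at 58 mm from the hinge.
- trigger_mid (a point): Point on the trigger's outer (+y) face, 58 mm from the hinge, where a finger pushes. Handle and trigger together measure about 56 mm across here when released and 38 mm when squeezed.
- bearing: Loose steel bearing ring, 52 mm across, 16 mm high, between housing and gun; leave it. Origin at its underside's centre.
- timber: Loose wooden block 50 x 100 x 45 mm in front of the robot; leave it. Origin at its underside's centre.
- grease_can: Loose grease can 86 mm across, 110 mm high, behind; leave it. Origin at its underside's centre.
- bowl: Loose orange bowl 100 mm across, 40 mm high, on the left; leave it. Origin at its underside's centre.
- screwdriver: Loose screwdriver lying on the right; leave it. Origin at its underside's centre.
- bottle: Loose white bottle 60 mm across, 170 mm high, at the back on the right; leave it. Origin at its underside's centre.
- wrench: Loose wrench lying crosswise at the back on the left; leave it. Origin at its underside's centre.

How it is judged:
On the way, in this order (a step that is already met when the one before it is completed fails the run):
1. the trigger is squeezed all the way in (value of joint trigger above 0.25 rad), for 0.3 s.
2. the trigger has sprung back out (value of joint trigger below 0.05 rad), for 0.2 s.
3. the fastener's wing lines up with the ribs (value of joint fastener between -0.25 and 0.25 rad), for 0.2 s.
At the end, for the whole second after the job is handed in: The robot is still pressing the cover panel (more than 3 N) flush against the frame, within 2 mm of home, with the fastener within 0.25 rad of aligned and the trigger released (all of step 3 and value of joint panel above 0.01 m and value of joint trigger below 0.05 rad and contact force between any of the fingers, the arm and housing above 3 N); the arm keeps its last pose, push and grip.
It fails at once if another thing on the bench is disturbed (moved more than 30 mm) (distance of any of bearing, timber, grease_can, bowl, screwdriver, bottle, wrench from where it was at the start of the episode above 0.03 m).
It also fails if it takes over 53 s, if anything falls off the work surface, if the arm or the gripper's body presses on something with over 40 N, if the wrist force passes 120 N, or if a joint passes its speed limit or range.

## Working session

There is one attempt and no reset: what is moved stays moved. The work goes in short steps, Python scripts to look and compute and a shell command to move; the robot and the scene stay as the last step left them, time stands still between calls to the robot, and variables do not carry over. Pictures are saved under pics/ and viewed, at most 10 in all, crops included, and the job is handed in when it is done.

```bash
mkdir -p pics
python3 - <<'E'
from cell import *
import cv2
o=get_obs();print(o)
for n in("top","side"):
    im=get_image(n);cv2.imwrite(f"pics/{n}0.png",im[:,:,::-1]);print(n,camera_params(n))
E
```

```text
{'time': 0.0, 'q': array([ 1.27311891,  0.32184024, -0.07007992,  1.45171277,  0.02260327,
        1.37078211, -0.05691901]), 'joint_vel': array([ 1.36671878e-04, -1.28627605e-03, -1.80712575e-03,  2.25944237e-04,
        9.06462867e-05, -2.57356738e-03,  3.54432309e-05]), 'effort': array([-4.47342063e-04, -4.93571234e+01, -3.82429836e-01, -3.14332223e+01,
        1.32036358e-02,  1.13064732e-02,  6.79549899e-06]), 'tcp_pos': array([ 0.19918004, -0.61818702,  0.24719327]), 'tcp_rot': array([[ 9.51787211e-01,  3.06758238e-01, -6.98147587e-04],
       [ 3.06759015e-01, -9.51785464e-01,  1.82663339e-03],
       [-1.04151882e-04, -1.95272937e-03, -9.99998088e-01]]), 'wrist_force': array([ 0.02561979,  0.24261102, -0.39680347]), 'wrist_torque': array([0.0393756 , 0.00758728, 0.01505712]), 'finger_force': 0.0, 'width': 0.08547129292225682}
top {'fx': 377.0902466688857, 'fy': 377.0902466688857, 'cx': 255.1721358946786, 'cy': 192.52114705172815, 'position': array([0.52236192, 0.00291602, 1.20821332]), 'orientation': array([[ 2.59668725e-02, -9.97110585e-01,  7.13876885e-02],
       [-9.99662517e-01, -2.59546376e-02,  1.09914193e-03],
       [ 7.56875534e-04, -7.13921377e-02, -9.97448039e-01]])}
side {'fx': 402.0162453486889, 'fy': 402.0162453486889, 'cx': 254.5044651656617, 'cy': 194.37133241474152, 'position': array([0.37319099, 0.92646229, 1.25485084]), 'orientation': array([[-0.97729283, -0.15545355,  0.14398932],
       [-0.21147323,  0.75832384, -0.61662308],
       [-0.01333429, -0.6330712 , -0.77397872]])}
```

View pics/top0.png

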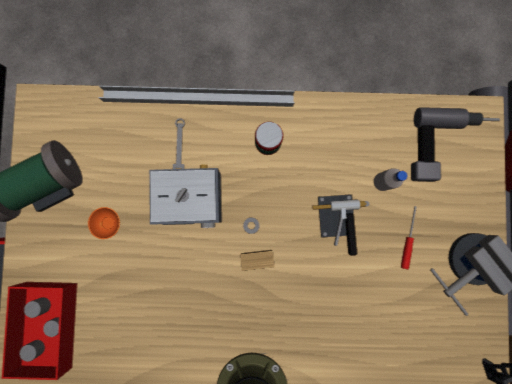

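View pics/side0.png

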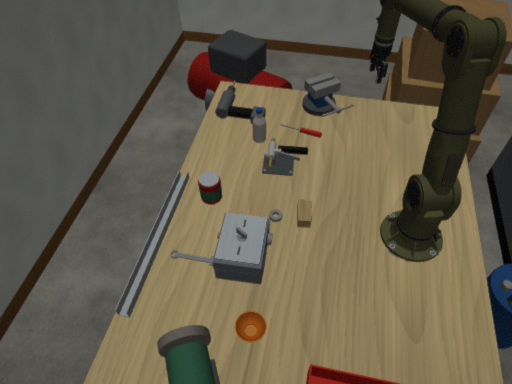

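```bash
python3 -c "
import cell;print(dir(cell), getattr(cell,'tcp_to_tips',None))"
```

```text
['Unreachable', '__builtins__', '__cached__', '__doc__', '__file__', '__loader__', '__name__', '__package__', '__spec__', 'camera_params', 'get_image', 'get_obs', 'hand_in', 'tcp_to_tips'] 0.017
```

Top view: the housing is on the left with its panel centre near (183,196), ribs at about (167,196) and (200,196), and the wing crosswise. The gun is on the right, with the black handle at (351,235) running toward the robot, the barrel at row 205 and the trigger at (339,232). In the side view the panel is at (243,238) and the gun at (285,155).

```bash
cat > h.py <<'E'
import numpy as np,cv2
from cell import *
def ray(n,px,z):
    c=camera_params(n);d=c['orientation']@np.array([(px[0]-c['cx'])/c['fx'],(px[1]-c['cy'])/c['fy'],1]);p=c['position'];return p+d*(z-p[2])/d[2]
def proj(n,P):
    c=camera_params(n);v=c['orientation'].T@(np.array(P)-c['position']);return np.array([c['fx']*v[0]/v[2]+c['cx'],c['fy']*v[1]/v[2]+c['cy']])
def blobs(im,m,off,amin):
    n,l,s,ce=cv2.connectedComponentsWithStats(m.astype(np.uint8))
    for i in range(1,n):
        if s[i,4]>=amin:
            p=np.argwhere(l==i)[:,::-1].astype(np.float32);r=cv2.minAreaRect(p);print(s[i,4],'cen',ce[i]+off,'rect',np.array(r[0])+off,r[1],r[2],'bbox',s[i,:4])
E
python3 - <<'E'
from h import *
t=cv2.imread('pics/top0.png')
a=cv2.resize(t[160:235,140:230],None,fx=6,fy=6,interpolation=cv2.INTER_CUBIC)[:450,:400*2]
b=cv2.resize(t[185:260,310:375],None,fx=6,fy=6,interpolation=cv2.INTER_CUBIC)
cv2.imwrite('pics/c0.png',cv2.resize(np.hstack([a,b]),(800,387)))
x0,y0=310,185;c=t[185:262,310:375];print('handle black');blobs(c,c.max(2)<40,(x0,y0),30)
hsv=cv2.cvtColor(t,cv2.COLOR_BGR2HSV)
c=hsv[185:262,310:375];print('grey');blobs(c,(c[...,1]<50)&(c[...,2]>70),(x0,y0),20)
x0,y0=140,160;c=t[160:235,140:230];print('panel bright');blobs(c,(c.min(2)>140),(x0,y0),50);print('dark in panel');d=t[175:218,155:213];blobs(d,d.max(2)<110,(155,175),8)
E
```

```text
handle black
323 cen [350.23529412 233.52631579] rect [349.92413712 233.58966064] (41.52273941040039, 8.387594223022461) 85.2363510131836 bbox [35 28 11 42]
grey
430 cen [343.59767442 210.62093023] rect [337.48462296 216.63950157] (27.13345718383789, 49.57431411743164) 30.73548698425293 bbox [21 10 29 50]
panel bright
2990 cen [182.38662207 195.42307692] rect [182.39785004 195.3222847 ] (50.36946105957031, 64.19745635986328) 88.40885925292969 bbox [11 10 65 52]
dark in panel
51 cen [182.37254902 195.33333333] rect [182.65384293 195.76922798] (4.160251617431641, 14.97690486907959) 33.6900634765625 bbox [22 14 10 13]
20 cen [201.5 194.5] rect [201.5 194.5] (1.0, 9.0) 90.0 bbox [42 19 10  2]
21 cen [162.80952381 195.61904762] rect [162.95121813 195.56097603] (1.9877676963806152, 9.938838005065918) 83.6598129272461 bbox [ 3 20 11  3]
```

View pics/c0.png

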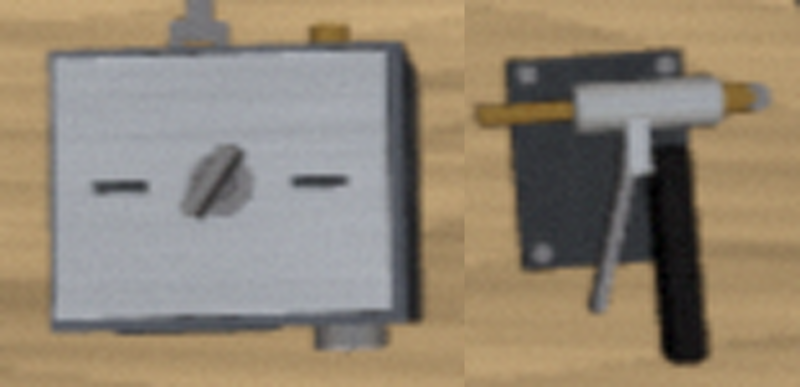

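The crops show the wing about 60° off the rib line, leaning counter-clockwise. The ribs are at (163,195.6) and (201.5,194.5), and the trigger stands off the left of the handle.

```bash
cat >> h.py <<'E'
from scipy.spatial.transform import Rotation as R
def delta(pos,yaw_y):
    """scaled move to TCP pos with tool down, tool y along angle yaw_y (mod pi, nearest)"""
    o=get_obs();R0=o['tcp_rot'];best=None
    for k in(0,np.pi):
        a=yaw_y+k;y=np.array([np.cos(a),np.sin(a),0]);z=np.array([0,0,-1.]);Rt=np.c_[np.cross(y,z),y,z]
        r=R.from_matrix(R0.T@Rt).as_rotvec()
        print('turn',np.round(r/np.pi,4),'shift',np.round(R0.T@(np.array(pos)-o['tcp_pos'])/.1,4))
    print('tcp',o['tcp_pos'],'F',o['wrist_force'],'w',o['width'],'t',o['time'],'q',np.round(o['q'],2))
E
python3 - <<'E'
from h import *
t=cv2.imread('pics/top0.png')
# handle: right edge (top, z=.089) per row, subpixel at 50% level
g=t[:,:,::-1].max(2).astype(float)
L=[];Rr=[]
for r in range(222,250):
    row=g[r,335:366];k=np.argmin(row[8:24])+8;th=(row.min()+100)/2
    i=k
    while row[i]<th:i+=1
    Rr.append((335+i-1+(th-row[i-1])/(row[i]-row[i-1]),r))
P=np.array([ray('top',p,.089)[:2] for p in Rr])
vx,vy,x,y=cv2.fitLine(P.astype(np.float32),cv2.DIST_HUBER,0,.01,.01).ravel()
d=np.array([vx,vy])*np.sign(vx);n=np.array([-d[1],d[0]])
print('gun x dir',d,'yaw',np.arctan2(d[1],d[0]))
# bottom end of handle: dark column
col=[(350.5+0.09*(r-235),r) for r in range(245,258)];print([int(g[r,352]) for r in range(248,260)])
e=ray('top',(352.5,254.3),.089)[:2]
p0=np.array([x,y]); s=(e-p0)@d
org=p0+d*(s+.075)+n*.025
print('gun origin',org)
def gp(v):return np.r_[org+d*v[0]+n*v[1],v[2]]
for nm,v in dict(end=(-.075,-.025,.089),tmid=(-.012,.029,.084),tend=(-.045,.039,.084),tip=(.075,0,.09),hinge=(.045,.009,.084),hL=(-.075,-.001,.089)).items():print(nm,proj('top',gp(v)),proj('side',gp(v)))
c=gp((-.012,.001,.073));print('grip target',c,'yaw y',np.arctan2(n[1],n[0]))
# side-view handle check
s_=cv2.imread('pics/side0.png');c2=s_[140:165,270:315];blobs(c2,c2.max(2)<45,(270,140),20)
# housing
A=ray('top',(162.8,195.6),.132);B=ray('top',(201.5,194.5),.132);W=ray('top',(182.5,195.5),.166);yd=A-B
h=(A+B)/2;pc=ray('top',(182.4,195.4),.129);print('ribmid',h,'panel cen',pc,'wing',W,'len',np.linalg.norm(yd),'ydir ang',np.arctan2(yd[1],yd[0]))
# wing: dark stripe direction in panel crop
d_=t[180:212,172:194].max(2)
for th in(90,100,110,125,140):
    p=np.argwhere(d_<th)[:,::-1].astype(np.float32)
    if len(p)<5:continue
    q=p+[172,180];Wp=np.array([ray('top',k,.166)[:2] for k in q]);u=cv2.fitLine(Wp.astype(np.float32),cv2.DIST_L2,0,.01,.01).ravel();print(th,len(p),'wing ang',np.arctan2(u[1],u[0]),u[2:])
E
```

```text
gun x dir [0.9955091  0.09466626] yaw 0.09480822
[21, 24, 22, 20, 21, 22, 23, 85, 163, 173, 178, 174]
gun origin [ 0.50109218 -0.26552815]
end [356.1468782  254.04563311] [307.63129706 146.38551287]
tmid [335.69507528 233.77465883] [291.55457379 155.34400558]
tend [333.26489381 245.1898825 ] [299.5446874  157.69815653]
tip [343.403584   203.76949548] [270.99300819 147.76941834]
hinge [340.78084306 214.10956783] [278.01364191 150.87395882]
hL [348.0194802  254.61251692] [307.4261451  150.44792998]
grip target [ 0.48905141 -0.26566864  0.073     ] yaw y 1.6656046
160 cen [293.8125  149.59375] rect [292.91624451 149.67258835] (28.285079956054688, 6.055999279022217) 4.085616588592529 bbox [ 9  6 29  8]
ribmid [0.5867066  0.21264218 0.132     ] panel cen [0.58589925 0.21247825 0.129     ] wing [0.58345086 0.20500579 0.166     ] len 0.11064804804194324 ydir ang 1.6253056601596496
90 25 wing ang -0.53662694 [0.5832547  0.20637935]
100 44 wing ang -0.57011753 [0.5835707  0.20544821]
110 58 wing ang -0.592943 [0.5845138 0.2066693]
125 120 wing ang -0.57228094 [0.5847831  0.20738864]
140 144 wing ang -0.5910402 [0.58402926 0.20675822]
```

Run:
```python
from h import *
delta((.4891,-.2657,.20),1.6656)
```

```text
turn [-1.000e-04 -8.000e-04 -9.309e-01] shift [ 3.8404 -2.4647  0.4773]
turn [-0.0005  0.0001  0.0691] shift [ 3.8404 -2.4647  0.4773]
tcp [ 0.19926104 -0.61821567  0.24733689] F [-0.01590371 -0.15053106 -0.87388017] w 0.08541491169164511 t 0.1 q [ 1.27  0.32 -0.07  1.45  0.02  1.37 -0.06]
```

```bash
python3 -m handwheel '[[0,0,0.03,0.4,-0.2,-0.4,-1],[0,0,0.069,1,-0.6,-0.6,-1],[0,0,0.069,1,-0.6,-0.6,-1]]' 30
python3 - <<'E'
from h import *
delta((.4891,-.2657,.20),1.6656)
E
```

```text
time: 0.48
tcp_pos: [0.2809, -0.5276, 0.3101]
tcp_rot: [[0.995, 0.102, 0.003], [0.102, -0.995, -0.001], [0.003, 0.001, -1.0]]
wrist_force: [-1.5, -1.2, -0.8]
width: 0.086
finger_force: 0.0
turn [ 1.500e-03  6.000e-04 -9.977e-01] shift [ 2.3347 -2.3947  1.1055]
turn [ 0.0004 -0.001   0.0023] shift [ 2.3347 -2.3947  1.1055]
tcp [ 0.28089505 -0.52760908  0.31011762] F [-1.53964882 -1.17807114 -0.81297861] w 0.08598031121059141 t 0.475 q [ 1.13  0.19 -0.11  1.49  0.02  1.46 -0.45]
```

```bash
python3 -m handwheel '[[0,0,0,0.45,-0.45,0,-1],[0,0,0,0.9,-0.9,0,-1],[0,0,0,1,-1,0.1,-1]]' >/dev/null; python3 -m handwheel '[[0,0,0,0.45,-0.45,0.1,-1],[0,0,0,0.9,-0.9,0.4,-1],[0,0,0,1,-1,0.7,-1],[0,0,0,1,-1,0.7,-1]]'
python3 - <<'E'
from h import *
delta((.4891,-.2657,.14),1.6656)
E
```

```text
time: 1.35
tcp_pos: [0.4551, -0.311, 0.2249]
tcp_rot: [[0.995, 0.098, -0.006], [0.098, -0.995, 0.004], [-0.005, -0.004, -1.0]]
wrist_force: [0.2, -1.0, 0.6]
width: 0.0856
finger_force: 0.0
turn [-0.0026 -0.0022 -0.9989] shift [ 0.3876 -0.4141  0.8485]
turn [-0.0014  0.0016  0.0011] shift [ 0.3876 -0.4141  0.8485]
tcp [ 0.45505005 -0.31103944  0.22486987] F [ 0.19646968 -1.03695267  0.59927019] w 0.08560211212011291 t 1.35 q [ 0.84  0.15 -0.32  1.72  0.05  1.29 -0.96]
```

```bash
python3 -m handwheel '[[0,0,0,0.39,-0.41,0.4,-1],[0,0,0,0.39,-0.41,0.75,-1],[0,0,0,0.39,-0.41,0.75,-1],[0,0,0,0.39,-0.41,0.75,-1]]'
python3 - <<'E'
from h import *
delta((.4891,-.2657,.073),1.6656)
t=get_image('top');s=get_image('side')
cv2.imwrite('pics/a1.png',np.hstack([cv2.resize(t[185:275,300:390],(400,400)),cv2.resize(s[110:190,245:325],(400,400))])[:,:,::-1])
E
```

```text
time: 1.85
tcp_pos: [0.4909, -0.2713, 0.1552]
tcp_rot: [[0.996, 0.091, 0.001], [0.091, -0.996, -0.002], [0.001, 0.002, -1.0]]
wrist_force: [-0.1, 0.3, -0.4]
width: 0.0856
finger_force: 0.0
turn [-6.00e-04 -1.20e-03  9.99e-01] shift [-0.0141 -0.0591  0.8214]
turn [ 0.0007 -0.0004 -0.001 ] shift [-0.0141 -0.0591  0.8214]
tcp [ 0.49093265 -0.27127513  0.15515816] F [-0.09208325  0.27375669 -0.35460156] w 0.08563205266539645 t 1.85 q [ 0.77  0.22 -0.35  1.78  0.08  1.15 -1.09]
```

View pics/a1.png

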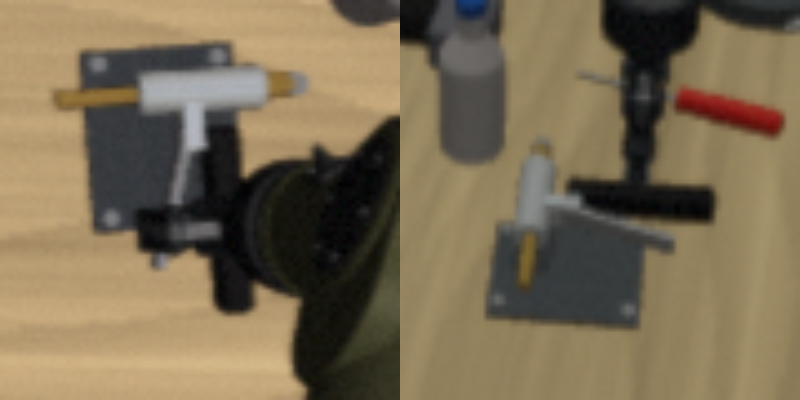

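The left finger (150,230 in the top crop) is above and outside the trigger, and the side crop shows the gripper over the middle of the handle. I'll centre and go down.

```bash
python3 -m handwheel '[[0,0,0,-0.01,-0.06,0.1,-1],[0,0,0,-0.01,-0.06,0.4,-1],[0,0,0,-0.01,-0.06,0.6,-1],[0,0,0,-0.01,-0.06,0.8,-1],[0,0,0,-0.01,-0.06,0.82,-1],[0,0,0,-0.01,-0.06,0.82,-1]]'
python3 - <<'E'
from h import *
delta((.4891,-.2657,.073),1.6656);delta((.4897,-.2727,.073),1.6656)
E
```

```text
time: 2.7
tcp_pos: [0.4899, -0.2625, 0.0719]
tcp_rot: [[0.995, 0.095, 0.001], [0.095, -0.995, -0.0], [0.001, 0.0, -1.0]]
wrist_force: [0.7, 0.0, 0.2]
width: 0.0854
finger_force: 0.0
turn [ 3.000e-04  2.000e-04 -9.999e-01] shift [-0.0109  0.031  -0.0112]
turn [ 0.0001 -0.0002  0.0001] shift [-0.0109  0.031  -0.0112]
tcp [ 0.48988958 -0.26251076  0.07187561] F [0.73213358 0.00902412 0.23205824] w 0.08536051395287196 t 2.7 q [ 0.75  0.3  -0.35  1.87  0.12  0.99 -1.13]
turn [ 3.000e-04  2.000e-04 -9.999e-01] shift [-0.0116  0.1013 -0.0112]
turn [ 0.0001 -0.0002  0.0001] shift [-0.0116  0.1013 -0.0112]
tcp [ 0.48988958 -0.26251076  0.07187561] F [0.73213358 0.00902412 0.23205824] w 0.08536051395287196 t 2.7 q [ 0.75  0.3  -0.35  1.87  0.12  0.99 -1.13]
```

```bash
python3 -m handwheel '[[0,0,0,0,0.05,0,-0.6],[0,0,0,0,0.1,0,-0.4],[0,0,0,0,0.1,0,-0.2],[0,0,0,0,0.1,0,0],[0,0,0,0,0.1,0,0]]' 30
```

```text
time: 3.32
tcp_pos: [0.4909, -0.2736, 0.0721]
tcp_rot: [[0.996, 0.095, 0.001], [0.095, -0.996, -0.002], [0.001, 0.002, -1.0]]
wrist_force: [-1.2, 0.1, 5.4]
width: 0.0429
finger_force: 6.0
```

```bash
python3 -m handwheel '[[0,0,0,0,0,0,0.15],[0,0,0,0,0,0,0.3],[0,0,0,0,0,0,0.3],[0,0,0,0,0,0,0.3],[0,0,0,0,0,0,0.3],[0,0,0,0,0,0,0.3],[0,0,0,0,0,0,0.3]]' 30
python3 - <<'E'
from h import *
t=get_image('top');s=get_image('side')
cv2.imwrite('pics/a2.png',np.hstack([cv2.resize(t[185:275,300:390],(400,400)),cv2.resize(s[110:190,245:325],(400,400))])[:,:,::-1])
E
```

```text
time: 4.2
tcp_pos: [0.4912, -0.2762, 0.0728]
tcp_rot: [[0.996, 0.094, 0.003], [0.094, -0.996, -0.006], [0.002, 0.006, -1.0]]
wrist_force: [-0.3, -4.4, 6.7]
width: 0.0377
finger_force: 32.0
```

View pics/a2.png

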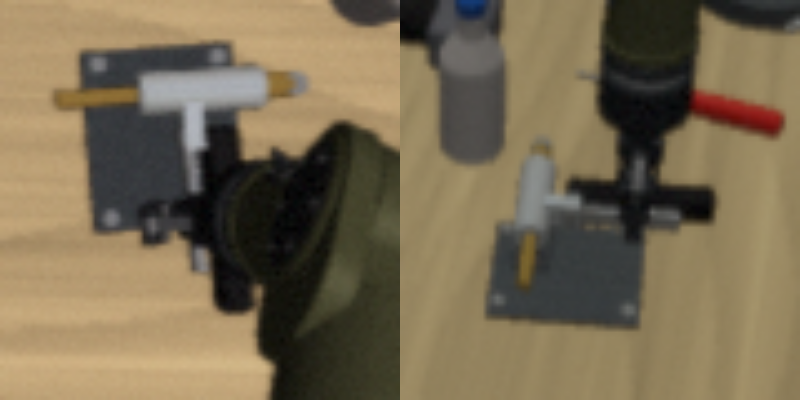

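The width is 37.7 mm and the lever (620,212 in the side crop) lies parallel to the handle, so it is fully squeezed. I'll hold it briefly, then release.

```bash
python3 -m handwheel '[[0,0,0,0,0,0,0.3],[0,0,0,0,0,0,0.3],[0,0,0,0,0,0,0],[0,0,0,0,-0.03,0,-0.5],[0,0,0,0,-0.1,0,-1],[0,0,0,0,-0.1,0,-1],[0,0,0,0,-0.1,0,-1],[0,0,0,0,-0.1,0,-1],[0,0,0,0,-0.1,0,-1],[0,0,0,0,-0.1,0,-1]]' 30
python3 - <<'E'
from h import *
delta((.586,.210,.25),1.6253+.95+1.5708)
E
```

```text
time: 5.55
tcp_pos: [0.4896, -0.2626, 0.0713]
tcp_rot: [[0.996, 0.095, 0.0], [0.095, -0.996, -0.0], [0.0, 0.0, -1.0]]
wrist_force: [-0.7, -0.2, 0.1]
width: 0.0859
finger_force: 0.0
turn [ 1.000e-04 -0.000e+00  2.105e-01] shift [ 1.4071 -4.613  -1.7874]
turn [ 0.000e+00  1.000e-04 -7.895e-01] shift [ 1.4071 -4.613  -1.7874]
tcp [ 0.48962444 -0.26258012  0.07133947] F [-0.66719885 -0.22227484  0.08481293] w 0.0858609363216861 t 5.55 q [ 0.75  0.3  -0.35  1.87  0.12  0.99 -1.13]
```

```bash
python3 -m handwheel '[[0,0,0,0,0,-0.5,-1],[0,0,0,0,0,-1,-1],[0,0,0,0,0,-1,-1]]' |head -2; for i in 1; do python3 -m handwheel '[[0,0,0,0.1,-0.4,-0.4,-1],[0,0,0,0.3,-0.9,-0.8,-1],[0,0,0,0.3,-1,-0.8,-1]]'|sed -n 2p;  python3 -m handwheel '[[0,0,0,0.15,-0.5,0,-1],[0,0,0,0.3,-1,0,-1]]'|sed -n 2p; python3 -m handwheel '[[0,0,0,0.15,-0.5,0,-1],[0,0,0,0.3,-1,0,-1]]'|sed -n 2p; python3 -m handwheel '[[0,0,0,0.15,-0.5,0,-1],[0,0,0,0.3,-1,0,-1]]'|sed -n 2p; python3 -m handwheel '[[0,0,0,0.1,-0.3,0,-1],[0,0,0,0.2,-0.6,0,-1],[0,0,0,0.2,-0.6,0,-1]]'; done
python3 - <<'E'
from h import *
delta((.586,.210,.25),1.6253+.95+1.5708)
E
```

```text
time: 5.92
tcp_pos: [0.4924, -0.2637, 0.1761]
tcp_pos: [0.5124, -0.1561, 0.2538]
tcp_pos: [0.5297, -0.0575, 0.2498]
tcp_pos: [0.5503, 0.0452, 0.2497]
tcp_pos: [0.571, 0.1475, 0.2496]
time: 7.42
tcp_pos: [0.5843, 0.2112, 0.2492]
tcp_rot: [[0.995, 0.099, -0.003], [0.099, -0.995, 0.001], [-0.003, -0.001, -1.0]]
wrist_force: [0.2, -0.3, -0.1]
width: 0.0859
finger_force: 0.0
turn [-1.000e-04  1.100e-03  2.119e-01] shift [ 0.0157  0.0138 -0.0077]
turn [-1.400e-03 -1.000e-04 -7.881e-01] shift [ 0.0157  0.0138 -0.0077]
tcp [0.58429951 0.21122198 0.24923536] F [ 0.1628586  -0.30508817 -0.07172888] w 0.08586625415936887 t 7.425 q [ 0.16  0.33 -0.69  1.5   0.21  1.38 -2.01]
```

```bash
python3 -m handwheel '[[0,0,-0.3,0,0,0,-1],[0,0,-0.788,0,0,0,-1],[0,0,-0.788,0,0,0,-1],[0,0,-0.788,0,0,0,-1],[0,0,-0.788,0,0,0,-1],[0,0,-0.788,0,0,0,-1],[0,0,-0.788,0,0,0,-1],[0,0,-0.788,0,0,0,-1],[0,0,-0.788,0,0,0,-1],[0,0,-0.788,0,0,0,-1],[0,0,-0.788,0,0,0,-1],[0,0,-0.788,0,0,0,-1],[0,0,-0.788,0,0,0,-1],[0,0,-0.788,0,0,0,-1],[0,0,-0.788,0.016,0.014,0,-1],[0,0,-0.788,0.016,0.014,0,-1]]' | head -4;  python3 - <<'E'
from h import *
delta((.586,.211,.157),1.6253+.95+1.5708)
t=get_image('top');s=get_image('side')
cv2.imwrite('pics/b1.png',np.hstack([cv2.resize(t[150:240,140:230],(400,400)),cv2.resize(s[190:290,200:300],(400,400))])[:,:,::-1])
E
```

```text
time: 9.43
tcp_pos: [0.5873, 0.2069, 0.251]
tcp_rot: [[-0.84, 0.543, -0.0], [0.543, 0.84, -0.001], [-0.0, -0.001, -1.0]]
wrist_force: [1.0, 0.6, 0.2]
turn [1.000e-04 3.000e-04 9.977e-01] shift [0.0335 0.0281 0.9402]
turn [-0.0002  0.0001 -0.0023] shift [0.0335 0.0281 0.9402]
tcp [0.58730304 0.2068771  0.25101933] F [1.01304033 0.59277947 0.15431409] w 0.08537423308108694 t 9.425 q [ 0.45  0.48 -1.12  1.49  0.43  1.44  0.31]
```

View pics/b1.png

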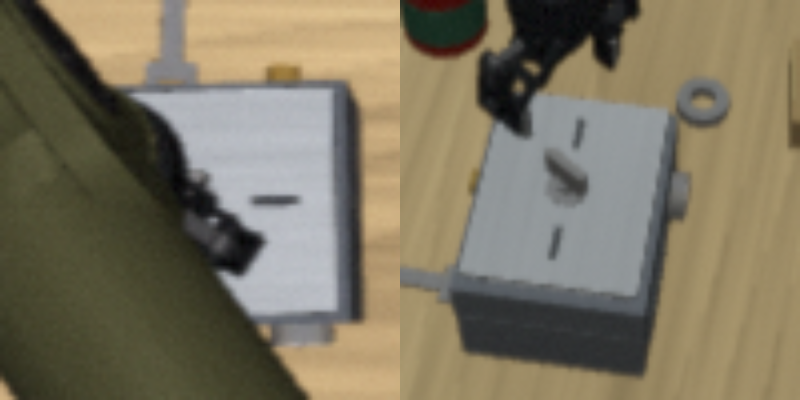

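The wing ridge is around (241,231) in the side view and the fingers hang above it, open across it. I'll cross-check the wing position from that view.

Run:
```python
from h import *
print(ray('side',(241.5,231),.166),ray('side',(241.5,236),.129))
for P in [(.586,.211,.166),(.586,.211,.129),(.584,.207,.166)]:print(P,proj('side',P),proj('top',P))
a=1.6253+.95;u=np.array([np.cos(a),np.sin(a),0])*.022
for s in(1,-1):print(proj('side',np.array([.586,.211,.166])+s*u))
s=cv2.imread('pics/side0.png')[205:262,220:275]
blobs(s,s.max(2)<100,(220,205),4)
```

```text
[0.58466504 0.21819654 0.166     ] [0.58720516 0.21365553 0.129     ]
(0.586, 0.211, 0.166) [241.61223244 229.13858907] [180.37333377 194.52548967]
(0.586, 0.211, 0.129) [242.0347614  235.40799099] [182.91666914 195.37832868]
(0.584, 0.207, 0.166) [242.48858233 228.24988938] [181.7880923  195.28344969]
[246.33586103 233.05128341]
[236.95958329 225.28468869]
8 cen [272.875 213.25 ] rect [272.75000763 213.25000286] (1.4142134189605713, 3.535533905029297) 45.0 bbox [52  7  3  4]
230 cen [265.85652174 240.10869565] rect [267.35234833 238.50335312] (8.052053451538086, 46.864105224609375) 10.007979393005371 bbox [40 10 15 47]
13 cen [244.15384615 222.92307692] rect [244.19230843 223.03846169] (1.5689290761947632, 6.275716304779053) 11.309932708740234 bbox [23 15  3  7]
63 cen [241.25396825 234.28571429] rect [240.21348572 234.25842667] (13.779973983764648, 6.571987628936768) 32.0053825378418 bbox [16 23 11 12]
14 cen [238.21428571 250.64285714] rect [238.28846169 250.55768967] (1.5689290761947632, 7.2562971115112305) 11.309932708740234 bbox [17 42  3  8]
22 cen [224.95454545 260.45454545] rect [226. 260.] (12.0, 2.0) 0.0 bbox [ 0 54 13  3]
4 cen [235.5 261. ] rect [235.5 261. ] (3.0, 0.0) 180.0 bbox [14 56  4  1]
```

```bash
python3 - <<'E'
from h import *
delta((.586,.2135,.160),1.6253+.95+1.5708)
E
python3 -m handwheel '[[0,0,0,0.05,0.05,0.1,-1],[0,0,0,0.05,0.05,0.4,-1],[0,0,0,0.05,0.05,0.7,-1],[0,0,0,0.05,0.05,0.9,-1],[0,0,0,0.05,0.05,0.91,-1],[0,0,0,0.05,0.05,0.91,-1],[0,0,0,0.05,0.05,0.91,-1]]';python3 - <<'E'
from h import *
delta((.586,.2135,.160),1.6253+.95+1.5708)
t=get_image('top');s=get_image('side')
cv2.imwrite('pics/b2.png',np.hstack([cv2.resize(t[150:240,140:230],(400,400)),cv2.resize(s[190:290,200:300],(400,400))])[:,:,::-1])
E
```

```text
turn [1.000e-04 2.000e-04 9.981e-01] shift [0.0428 0.0457 0.9124]
turn [-0.0001  0.0001 -0.0019] shift [0.0428 0.0457 0.9124]
tcp [0.58711335 0.20737826 0.25124035] F [ 0.10311797 -0.31611336  0.34265418] w 0.08532156042871467 t 9.525 q [ 0.45  0.48 -1.12  1.49  0.43  1.44  0.31]
time: 10.4
tcp_pos: [0.5862, 0.2149, 0.1615]
tcp_rot: [[-0.841, 0.54, 0.002], [0.54, 0.841, 0.001], [-0.001, 0.002, -1.0]]
wrist_force: [0.4, 0.8, -0.2]
width: 0.0858
finger_force: 0.0
turn [ 6.000e-04 -8.000e-04  9.985e-01] shift [-0.0062 -0.0132  0.0153]
turn [ 0.0005  0.0004 -0.0015] shift [-0.0062 -0.0132  0.0153]
tcp [0.58618349 0.21494295 0.16153028] F [ 0.44159286  0.79924665 -0.21700453] w 0.08584296228879737 t 10.4 q [ 0.41  0.55 -1.08  1.6   0.5   1.29  0.26]
```

View pics/b2.png

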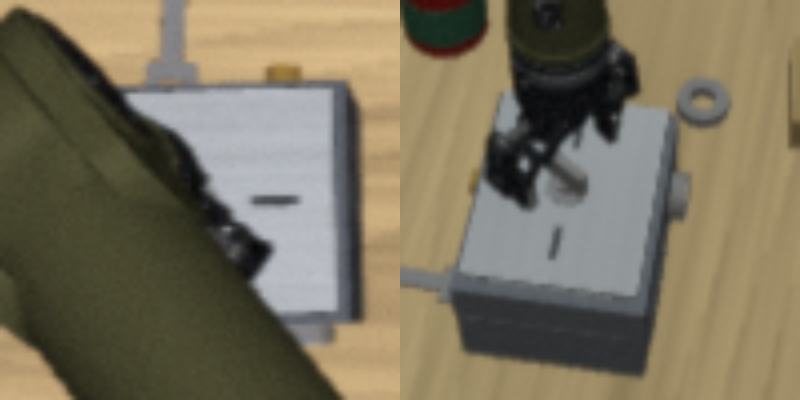

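The fingers (520,190 and 608,130) straddle the wing (570,172). I'll close.

```bash
python3 -m handwheel '[[0,0,0,0,0,0.02,-0.3],[0,0,0,0,0,0.02,0.3],[0,0,0,0,0,0.02,0.8],[0,0,0,0,0,0.02,1],[0,0,0,0,0,0.02,1],[0,0,0,0,0,0.02,1],[0,0,0,0,0,0.02,1]]' 40
python3 - <<'E'
from h import *
delta((.586,.2135,.160),1.6253+1.5708)
E
```

```text
time: 11.38
tcp_pos: [0.5857, 0.2146, 0.1584]
tcp_rot: [[-0.841, 0.54, 0.0], [0.54, 0.841, 0.0], [-0.0, 0.0, -1.0]]
wrist_force: [0.9, -0.6, 1.1]
width: 0.009
finger_force: 44.1
turn [ 0.000e+00  1.000e-04 -6.991e-01] shift [-0.0083 -0.0073 -0.0161]
turn [ 1.000e-04 -0.000e+00  3.009e-01] shift [-0.0083 -0.0073 -0.0161]
tcp [0.58570034 0.21456653 0.1583911 ] F [ 0.90428519 -0.57911656  1.13952384] w 0.00896636073360501 t 11.375 q [ 0.41  0.55 -1.07  1.6   0.5   1.29  0.26]
```

```bash
python3 -m handwheel '[[0,0,0.04,0,0,0,1],[0,0,0.08,0,0,0,1],[0,0,0.12,0,0,0,1],[0,0,0.16,0,0,0,1],[0,0,0.2,0,0,0,1],[0,0,0.24,0,0,0,1],[0,0,0.28,0,0,0,1],[0,0,0.3,0,0,0,1],[0,0,0.3,0,0,0,1],[0,0,0.3,0,0,0,1]]' 40
python3 - <<'E'
from h import *
delta((.5857,.2146,.1584),1.6253+1.5708)
t=get_image('top');s=get_image('side')
cv2.imwrite('pics/b3.png',np.hstack([cv2.resize(t[150:240,140:230],(400,400)),cv2.resize(s[190:290,200:300],(400,400))])[:,:,::-1])
E
```

```text
time: 12.62
tcp_pos: [0.5868, 0.2153, 0.1584]
tcp_rot: [[-0.057, 0.998, 0.003], [0.998, 0.057, 0.002], [0.002, 0.003, -1.0]]
wrist_force: [3.9, 3.0, -2.1]
width: 0.009
finger_force: 43.6
turn [ 0.001   0.0016 -0.9991] shift [-0.0062 -0.0117  0.    ]
turn [ 0.001  -0.0006  0.0009] shift [-0.0062 -0.0117  0.    ]
tcp [0.58683726 0.21529068 0.15840825] F [ 3.92580661  2.95304884 -2.06160262] w 0.009007134799980715 t 12.625 q [ 0.29  0.47 -0.89  1.61  0.38  1.24 -0.6 ]
```

View pics/b3.png

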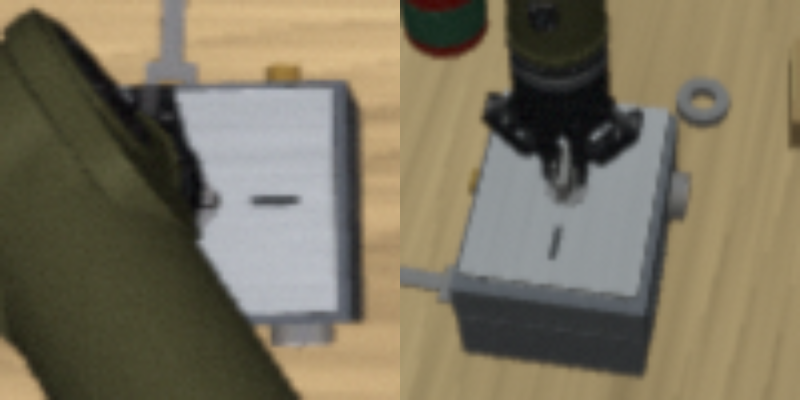

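The wing (565,180 in the side crop) now points along the rib line. I'll press down.

```bash
python3 -m handwheel '[[0,0,0,-0.006,-0.01,0.03,1],[0,0,0,-0.006,-0.01,0.06,1],[0,0,0,-0.006,-0.01,0.09,1],[0,0,0,-0.006,-0.01,0.12,1],[0,0,0,-0.006,-0.01,0.13,1],[0,0,0,-0.006,-0.01,0.13,1],[0,0,0,-0.006,-0.01,0.13,1]]' 60
```

```text
time: 13.6
tcp_pos: [0.5868, 0.2153, 0.1475]
tcp_rot: [[-0.057, 0.998, 0.006], [0.998, 0.057, 0.003], [0.003, 0.006, -1.0]]
wrist_force: [4.2, 2.0, 4.8]
width: 0.0087
finger_force: 64.4
```

```bash
python3 -m handwheel '[[0,0,0,0,0,0.02,1],[0,0,0,0,0,0.04,1],[0,0,0,0,0,0.04,1],[0,0,0,0,0,0.04,1]]' 60;python3 -m handwheel '[[0,0,0,0,0,0.03,1],[0,0,0,0,0,0.03,1],[0,0,0,0,0,0.03,1]]' 60
python3 - <<'E'
from h import *
t=get_image('top');s=get_image('side')
cv2.imwrite('pics/b4.png',np.hstack([cv2.resize(t[150:240,140:230],(400,400)),cv2.resize(s[190:290,200:300],(400,400))])[:,:,::-1])
E
```

```text
time: 14.1
tcp_pos: [0.5869, 0.2154, 0.1462]
tcp_rot: [[-0.057, 0.998, 0.007], [0.998, 0.057, 0.002], [0.001, 0.007, -1.0]]
wrist_force: [-1.5, -0.8, 18.9]
width: 0.0087
finger_force: 66.6
time: 14.48
tcp_pos: [0.587, 0.2155, 0.146]
tcp_rot: [[-0.057, 0.998, 0.008], [0.998, 0.057, 0.0], [-0.0, 0.008, -1.0]]
wrist_force: [-7.1, -3.5, 34.4]
width: 0.0088
finger_force: 68.7
```

View pics/b4.png

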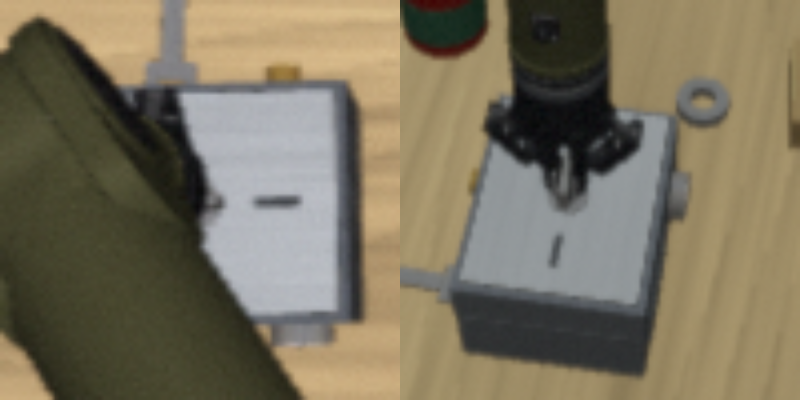

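The panel has sunk onto the frame (12.4 mm of travel, then a hard stop), with the wing still in line. I'll ease the push a little and hand in.

```bash
python3 -m handwheel '[[0,0,0,0,0,-0.025,1],[0,0,0,0,0,-0.025,1],[0,0,0,0,0,-0.025,1],[0,0,0,0,0,-0.025,1]]' 60; python3 -c "
from cell import *
print(hand_in())"
```

```text
time: 15.08
tcp_pos: [0.5869, 0.2154, 0.1462]
tcp_rot: [[-0.057, 0.998, 0.007], [0.998, 0.057, 0.001], [0.001, 0.007, -1.0]]
wrist_force: [-2.3, -0.6, 22.6]
width: 0.0083
finger_force: 66.9
the job is handed in; nothing more can be done
None
```

I handed the job in at 15.1 s: the trigger was squeezed and released, the wing was turned in line with the ribs, and the panel is held flush at about 22 N; hand-in returned no verdict.

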